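# Click the pillbox lid shut over the keys

## Task

The yellow two-bay pillbox on the ledge stands with both flip lids open: the bunch of keys lies in one bay, the flask lid, too tall to be shut in, stands in the other. Lower the lid over the keys and press it down until it clicks and stays fully shut by itself, without forcing it. Leave the other lid open with the flask lid standing in its bay, the keys in theirs, and the bowl, spool and torch where they are.

Things in the scene. Friction and masses are not known exactly. Their poses are not given: they have to be found in the camera images.
- pillbox: yellow plastic pillbox fixed to the ledge, 104 (x) by 200 (y) mm. Its walled upper part slides on the base and stands higher or lower each time: hinge line 48 to 60 mm above the ledge, not in the state, to be felt or seen. Walls 5 mm; two bays, 94 mm square inside, centred at y = +50 and -50 mm. Origin: centre of the underside. Hinges on the +x side, catches on the -x wall
- lid_left (a joint): hinge of the left lid, over the pillbox's +y bay: 0 = shut and clicked, 1.57 = upright, more (to 2.1) = leaning back away from the bay. Hinge line at x = +52 mm of the pillbox, at the lid's lower face. Lid: 104 mm from hinge to front edge, 92 wide, 6 thick, plus a catch tab 30 mm wide, 15 mm long beyond the front edge
- lid_right (a joint): hinge of the right lid, over the pillbox's -y bay: 0 = shut and clicked, 1.57 = upright, more (to 2.1) = leaning back away from the bay. Same size as the left lid. Stiff sprung hinges: a lid stays between about 0.6 and 2.1 rad, but springs up to 0.6 if not clicked. The catch resists from 0.12 rad on, up to about 15 N at 78 mm from the hinge; then a hard stop: stay below 40 N
- keys: bunch of three flat metal keys on a steel split ring, one rigid piece about 73 mm long (x), 45 mm wide, 8 mm high, lying in one of the bays; origin about at its middle, on the underside
- flask_lid: stainless steel flask lid, a smooth domed cup 66 mm in diameter and 75 mm high, standing on the 4 mm floor of the other bay and rising 20 to 30 mm above its rim; origin: centre of its underside
- key_bowl: white round ceramic bowl, 140 mm wide, 55 mm high, on the ledge; origin: centre of its underside; leave alone
- spool: upright wooden spool, 56 mm wide, 70 mm high; origin: centre of its underside; leave alone
- torch: black torch standing on its tail, 48 mm wide at the head, 130 mm high; origin: centre of its underside; leave alone

How it is judged:
At the end, for the whole second after the job is handed in: The lid over the bay with the keys is clicked shut (under 0.035 rad), the other lid still stands open (over 0.8 rad), the keys lie on the floor of the shut bay and the flask lid stands upright (within 0.2 rad) and still on the floor of the open one (((y of keys in the frame of pillbox above 0.01 m and y of flask_lid in the frame of pillbox below -0.01 m and value of joint lid_left below 0.035 rad and value of joint lid_right above 0.8 rad) or (y of keys in the frame of pillbox below -0.01 m and y of flask_lid in the frame of pillbox above 0.01 m and value of joint lid_right below 0.035 rad and value of joint lid_left above 0.8 rad)) and z of each of keys, flask_lid in the frame of pillbox below 0.02 m and horizontal distance between each of keys, flask_lid and pillbox below 0.085 m and angle between flask_lid's own z axis and vertical below 0.2 rad and linear speed of flask_lid below 0.02 m/s); the robot touches nothing.
It fails at once if the pillbox or a lid was pressed or struck with more than 40 N (contact force between any of the fingers, the arm and pillbox above 40 N).
It fails at once if the bowl, the spool or the torch was shifted more than 30 mm or toppled (distance of any of key_bowl, spool, torch from where it was at the start of the episode above 0.03 m or angle between any of key_bowl, spool, torch's own z axis and vertical above 0.5 rad).
It also fails if it takes over 38 s, if anything falls off the work surface, if the arm or the gripper's body presses on something with over 40 N, if the wrist force passes 120 N, or if a joint passes its speed limit or range.

## Robot

A 6-joint arm with a two-finger parallel gripper is mounted at the origin on the work surface. World frame = base frame: x ahead of the robot, y to its left, z up, the work surface at z = 0. Lengths are in m, angles in rad, forces in N, time in s.
With the tool pointing down it reaches from about 0.3 to 0.85 m from the base axis. Payload 5.4 kg.
Tool frame: the origin (TCP) lies at the very end of the fingers, on their centre line; the grasp point (between the pads) lies 19 mm behind it; z points along the fingers, y is the line along which they close (so a half turn about z gives the same grasp; the last joint's range is limited). The gripper opens to 85 mm and grips with 20 to 120 N. Pads are 22 mm wide; open, the fingers measure 114 mm over their backs; the gripper's body (76 mm by 85 mm) begins 54 mm behind the grasp point. The pads swing forward as they close: fully open they stand 13 mm farther back than shut.
Start: joints at [-1.358, 0.158, 1.597, -0, 1.386, -0.21], TCP at [0.236, -0.524, 0.231] pointing down, gripper open.
Joint ranges: [-2.91, 2.91], [-0.94, 2.29], [0.18, 2.7], [-1.29, 4.43], [0.17, 2.64], [-3, 3]. Speed limits (rad/s): [2.57, 2.57, 3.14, 3.14, 3.14, 3.14].

## Interface

Orientations are given as a unit quaternion [x, y, z, w].
In Python, from cell import get_obs, camera, sign_off gives the robot as it stands. The module is installed in compiled form; this text tells all that it offers.
- The arm moves only by the tool servo_tool, never from a script. Its argument "motion" is a list of rows, each an object with "linear": the shift along the world's x, y, z in m, a list of three; "twist": the turn, a rotation vector about the world's x, y, z in degrees, a list of three; "fingers": the closure, from -1 (fully open) to 1 (shut). A call has 1 to 8 rows; each row shifts and turns the commanded pose from where the row before left it; what a row does not reach is not made up. A row lasts 1/8 s, in which the tool goes at most 62.5 mm and 10.7 degrees, less where a joint would pass 70% of its speed; a pose out of reach is approached as far as the arm can. A call with a gripper value outside its range is refused whole. The fingers move at their own pace and stop on an object; the grip force is fixed at half the most. Time passes only in rows, so rows that do not move let the fingers close. It gives the time, the measured TCP pose, the force, the opening and the grip force at its end, in the units of the state.
- get_obs(): the state, without advancing time (a new reading comes with each control period).
- camera(name): name is "scene" or "top" or "wrist"; returns a dict with "frame" (400x640x3 uint8, blue, green, red), "fx", "fy", "cx", "cy" (pixels), "extrinsics" (4x4, takes a point from world to camera coordinates). Camera axes: x right, y down, z forward; pixel columns grow to the right and rows downward; lengths in m; the calibration is good to about 2 mm. A picture is of the moment at which its call begins. There is no depth.
- sign_off(): hands the job in; it is judged then, once.
The state is a dict: "time_s": time; "joint_positions": joint angles; "joint_velocities": joint speeds; "effort": joint torques, N m; "tool_pos": TCP position; "eef_rot": TCP orientation; "ft_force": force on the tool from outside, world axes, zero at the start; "wrist_torque": the same for the moment, N m; "finger_gap": opening from 0.0 (shut) to 1.0 (fully open); "grasp_force": force on a finger pad.
Only numpy, scipy, OpenCV 4.12 (cv2) and the standard library are available. Lean on these libraries where they do the work, as an engineer would, in place of code of your own. Each camera call takes 0.05 s, during which the arm holds its last target. There are 200 camera calls.

## Working session

There is one attempt and no reset: what is moved stays moved. The work goes in short steps, Python scripts to look and compute and a tool call to move; the robot and the scene stay as the last step left them, time stands still between calls to the robot, and variables do not carry over. Pictures are saved under pics/ and viewed, at most 10 in all, crops included, and the job is handed in when it is done.

Besides the shell and the picture viewer there is one more tool, called after "Request:" as name(argument=value, ...), one argument or row to a line, values as JSON. servo_tool: Moves the arm, as the interface text tells. Its arguments: {"type":"object","properties":{"motion":{"type":"array"}},"required":["motion"]}

```bash
mkdir -p pics
cat > h.py <<'E'
import numpy as np, cv2
from cell import get_obs, camera, sign_off
def snap(n,f):
    c=camera(n); cv2.imwrite(f,c['frame']); np.savez(f[:-4]+'.npz',K=[c['fx'],c['fy'],c['cx'],c['cy']],T=c['extrinsics']); return c
def at(f,u,v,z):
    d=np.load(f[:-4]+'.npz'); fx,fy,cx,cy=d['K']; T=d['T']; R=T[:3,:3]; o=-R.T@T[:3,3]
    r=R.T@np.array([(u-cx)/fx,(v-cy)/fy,1]); return o+r*(z-o[2])/r[2]
def pix(f,p):
    d=np.load(f[:-4]+'.npz'); fx,fy,cx,cy=d['K']; q=d['T'][:3,:3]@np.array(p)+d['T'][:3,3]; return fx*q[0]/q[2]+cx, fy*q[1]/q[2]+cy
E
python3 - <<'E'
from h import *
print(get_obs())
for n in('scene','top'):
    c=snap(n,f'pics/{n}0.png'); T=c['extrinsics']; print(n,-T[:3,:3].T@T[:3,3],T[2,:3])
E
```

```text
{'time_s': 0.0, 'joint_positions': array([-1.35811963e+00,  1.59043291e-01,  1.59824332e+00, -5.68171816e-06,
        1.38618619e+00, -2.10094842e-01]), 'joint_velocities': array([ 0.00043632,  0.00068707,  0.00017565, -0.00133678,  0.00136459,
       -0.00081505]), 'effort': array([ 1.20450404e-03, -3.96001804e+01, -3.31428945e+01, -2.05491633e-04,
        8.34591425e-03,  1.77953012e-05]), 'tool_pos': array([ 0.23576886, -0.52378294,  0.23031457]), 'eef_rot': array([ 9.77740556e-01,  2.09815446e-01, -4.00566571e-06, -9.40072785e-04]), 'ft_force': array([ 0.22823926,  0.2342051 , -0.37248984]), 'wrist_torque': array([ 0.0107455 , -0.02299317,  0.02105046]), 'grasp_force': 0.0, 'finger_gap': 0.998867197291495}
scene [0.80235068 0.48807954 0.69885779] [-0.34975552 -0.52200934 -0.77793144]
top [0.38934434 0.08479781 1.05931585] [ 0.11858342 -0.00886392 -0.99290453]
```

View pics/scene0.png

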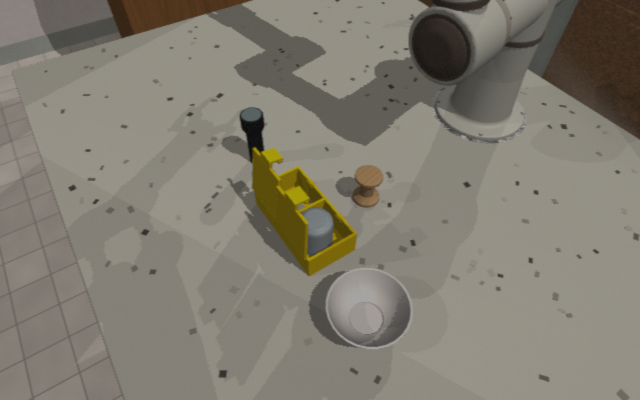

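View pics/top0.png

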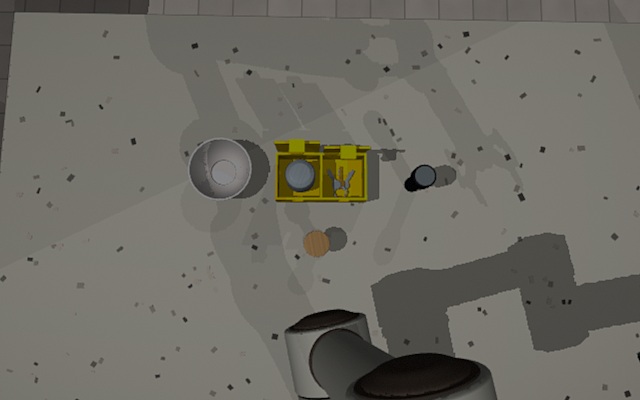

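The keys are in the right (-y) bay at about (342,183) in the top view, and the flask lid is in the left bay at (300,175). The bowl is at (221,169), the spool at (316,243) and the torch at (424,176). I'll enlarge both views.

Run:
```python
from h import *
a=cv2.imread('pics/top0.png')[125:215,260:390]; cv2.imwrite('pics/topc.png',cv2.resize(a,None,fx=6,fy=6,interpolation=2))
a=cv2.imread('pics/scene0.png')[135:285,235:370]; cv2.imwrite('pics/scenec.png',cv2.resize(a,None,fx=4,fy=4,interpolation=2))
f='pics/top0.png'
print(np.load('pics/top0.npz')['K'])
for n,u,v,z in [('torch',424,176,.13),('spool',316,243,.07),('bowl',221,169,.055)]: print(n,at(f,u,v,z))
```

```text
[465.68623242 465.68623242 314.906756   196.06343342]
torch [ 0.54459455 -0.14386594  0.13      ]
spool [0.40760499 0.07226906 0.07      ]
bowl [0.56566887 0.28159528 0.055     ]
```

View pics/topc.png

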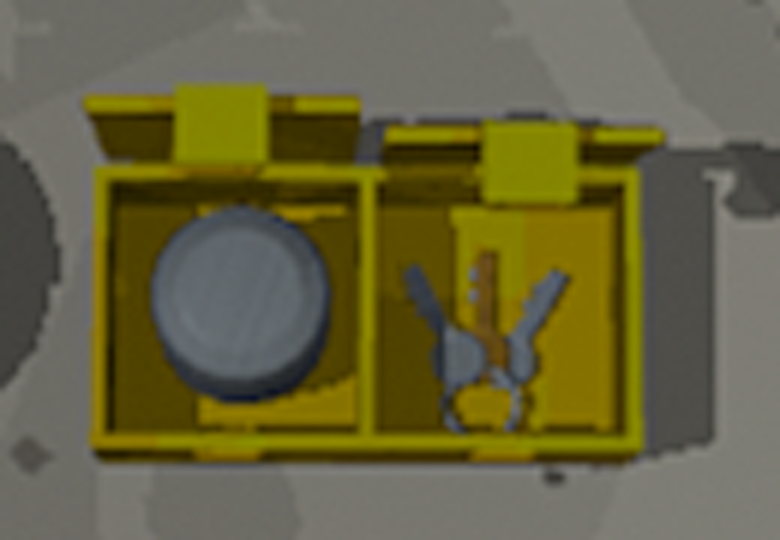

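View pics/scenec.png

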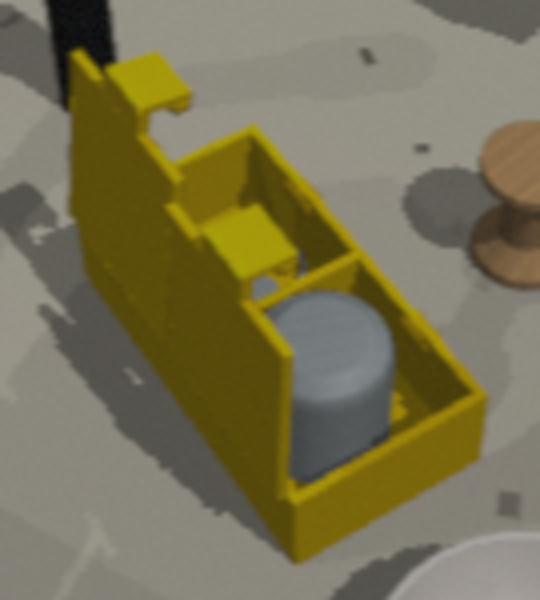

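The crops give the rim corners and the lid top corners. Both lids stand near upright, the left one farther back, and their tabs hook toward -x. I'll fit pose, height and lid angles jointly.

Run:
```python
from h import *
from scipy.optimize import least_squares
T='pics/top0.png';S='pics/scene0.png'
t=lambda u,v:(260+u/6,125+v/6); s=lambda u,v:(235+u/4,135+v/4)
def model(p):
    x,y,a,h,L,R=p; c,n=np.cos(a),np.sin(a)
    W=lambda X,Y,Z:(x+c*X-n*Y,y+n*X+c*Y,Z)
    def lid(q,Y,d,t): # d along the lid, t thickness above
        return W(.052-d*np.cos(q)+t*np.sin(q)*1, Y, h+d*np.sin(q)+t*np.cos(q))
    return [(T,W(-.052,.1,h),t(95,446)),(T,W(-.052,-.1,h),t(642,446)),(T,W(.052,.1,h),t(95,166)),(T,W(.052,-.1,h),t(640,168)),
     (S,W(-.052,.1,h),s(487,397)),(S,W(-.052,.1,0),s(480,458)),(S,W(.052,.1,0),s(297,562)),(S,W(-.052,-.1,h),s(253,126)),
     (T,lid(L,.096,.104,.006),t(84,98)),(T,lid(L,.004,.104,.006),t(360,97)),(T,lid(R,-.004,.104,.006),t(385,128)),(T,lid(R,-.096,.104,.006),t(664,130)),
     (S,lid(L,.096,.104,.006),s(290,356)),(S,lid(L,.004,.104,.006),s(168,207)),(S,lid(R,-.096,.104,.006),s(73,50)),(S,lid(R,-.004,.104,.006),s(181,180))]
f=lambda p:np.ravel([np.subtract(pix(F,w),m) for F,w,m in model(p)])
r=least_squares(f,[.55,.09,0,.055,1.6,1.5],x_scale=[.01,.01,.05,.01,.1,.1],loss='soft_l1')
print(r.x.round(4)); print(f(r.x).reshape(-1,2).round(1).tolist())
J=r.jac; print((np.sqrt(np.diag(np.linalg.inv(J.T@J)))).round(4))
```

```text
[0.554  0.0634 0.0136 0.0524 1.508  1.4082]
[[-0.9, 0.2], [-0.2, 0.3], [-0.4, -0.1], [-0.5, -0.2], [0.1, -0.9], [-0.3, -0.7], [-0.5, 0.3], [-0.3, -1.0], [-0.5, 0.4], [0.0, 0.7], [-0.1, 0.7], [-0.2, 0.5], [-0.7, 0.3], [-0.4, -0.6], [-0.1, 0.5], [-0.7, 0.7]]
[0.0008 0.0007 0.0067 0.0015 0.0133 0.0143]
```

Request:
servo_tool(
  motion=[
    {"linear": [0.03, 0.037, 0], "twist": [0, 0, -6], "fingers": 1},
    {"linear": [0.03, 0.037, 0], "twist": [0, 0, -6], "fingers": 1},
    {"linear": [0.03, 0.037, 0], "twist": [0, 0, -6], "fingers": 1},
    {"linear": [0.03, 0.037, 0], "twist": [0, 0, -6], "fingers": 1},
    {"linear": [0.03, 0.037, 0], "twist": [0, 0, 0], "fingers": 1},
    {"linear": [0.03, 0.037, 0], "twist": [0, 0, 0], "fingers": 1},
    {"linear": [0.03, 0.037, 0], "twist": [0, 0, 0], "fingers": 1},
    {"linear": [0.03, 0.037, 0], "twist": [0, 0, 0], "fingers": 1},
  ],
)

```text
time_s: 1.1
tool_pos: [0.4765, -0.2269, 0.2309]
eef_rot: [1.0, 0.002, -0.0, -0.0]
ft_force: [0.1, 0.3, -0.6]
finger_gap: -0.001
grasp_force: 0.0
```

Request:
servo_tool(
  motion=[
    {"linear": [0.03, 0.038, 0], "twist": [0, 0, 0], "fingers": 1},
    {"linear": [0.03, 0.038, 0], "twist": [0, 0, 0], "fingers": 1},
    {"linear": [0.03, 0.038, 0], "twist": [0, 0, 0], "fingers": 1},
    {"linear": [0.03, 0.038, 0], "twist": [0, 0, 0], "fingers": 1},
    {"linear": [0.03, 0.038, 0], "twist": [0, 0, 0], "fingers": 1},
    {"linear": [0.03, 0.038, 0], "twist": [0, 0, 0], "fingers": 1},
    {"linear": [0, 0, -0.04], "twist": [0, 0, 0], "fingers": 1},
    {"linear": [0, 0, -0.045], "twist": [0, 0, 0], "fingers": 1},
  ],
)

```text
time_s: 2.1
tool_pos: [0.6566, 0.0004, 0.1456]
eef_rot: [1.0, 0.003, 0.001, 0.0]
ft_force: [0.1, -0.3, -1.0]
finger_gap: 0.001
grasp_force: 0.0
```

Request:
servo_tool(
  motion=[
    {"linear": [-0.01, 0, 0], "twist": [0, 0, 0], "fingers": 1},
    {"linear": [-0.01, 0, 0], "twist": [0, 0, 0], "fingers": 1},
    {"linear": [0, 0, 0], "twist": [0, 0, 0], "fingers": 1},
  ],
)

```text
time_s: 2.48
tool_pos: [0.6366, -0.0007, 0.1491]
eef_rot: [1.0, 0.002, 0.002, 0.0]
ft_force: [0.4, 0.4, -0.4]
finger_gap: 0.001
grasp_force: 0.0
```

Request:
servo_tool(
  motion=[
    {"linear": [-0.01, 0, -0.007], "twist": [0, 0, 0], "fingers": 1},
    {"linear": [-0.008, 0, -0.007], "twist": [0, 0, 0], "fingers": 1},
    {"linear": [-0.005, 0, 0], "twist": [0, 0, 0], "fingers": 1},
    {"linear": [-0.005, 0, 0], "twist": [0, 0, 0], "fingers": 1},
    {"linear": [-0.003, 0, 0], "twist": [0, 0, 0], "fingers": 1},
  ],
)

```text
time_s: 3.1
tool_pos: [0.605, -0.0004, 0.1326]
eef_rot: [1.0, 0.002, 0.0, 0.0]
ft_force: [0.6, 0.4, 0.3]
finger_gap: -0.0
grasp_force: 0.4
```

Request:
servo_tool(
  motion=[
    {"linear": [-0.004, 0, 0], "twist": [0, 0, 0], "fingers": 1},
    {"linear": [-0.004, 0, 0], "twist": [0, 0, 0], "fingers": 1},
  ],
)

```text
time_s: 3.35
tool_pos: [0.5969, -0.0004, 0.1325]
eef_rot: [1.0, 0.002, 0.0, 0.0]
ft_force: [0.5, -0.3, -0.7]
finger_gap: -0.001
grasp_force: 0.5
```

Request:
servo_tool(
  motion=[
    {"linear": [-0.004, 0, -0.001], "twist": [0, 0, 0], "fingers": 1},
    {"linear": [-0.004, 0, -0.001], "twist": [0, 0, 0], "fingers": 1},
  ],
)

```text
time_s: 3.6
tool_pos: [0.5887, -0.0004, 0.1303]
eef_rot: [1.0, 0.002, 0.0, 0.0]
ft_force: [2.1, -0.6, -0.5]
finger_gap: -0.001
grasp_force: 0.5
```

Request:
servo_tool(
  motion=[
    {"linear": [-0.005, 0, -0.002], "twist": [0, 0, 0], "fingers": 1},
    {"linear": [-0.005, 0, -0.002], "twist": [0, 0, 0], "fingers": 1},
  ],
)

```text
time_s: 3.85
tool_pos: [0.5786, -0.0004, 0.1262]
eef_rot: [1.0, 0.002, 0.0, 0.0]
ft_force: [2.4, 0.1, -0.6]
finger_gap: -0.0
grasp_force: 0.5
```

Run:
```python
from h import *
snap('scene','pics/s1.png'); a=cv2.imread('pics/s1.png')[105:285,235:390]; cv2.imwrite('pics/s1c.png',cv2.resize(a,None,fx=3.3,fy=3.3,interpolation=2)); print(get_obs()['ft_force'])
```

```text
[ 1.42820201 -1.00960354  0.56411228]
```

View pics/s1c.png

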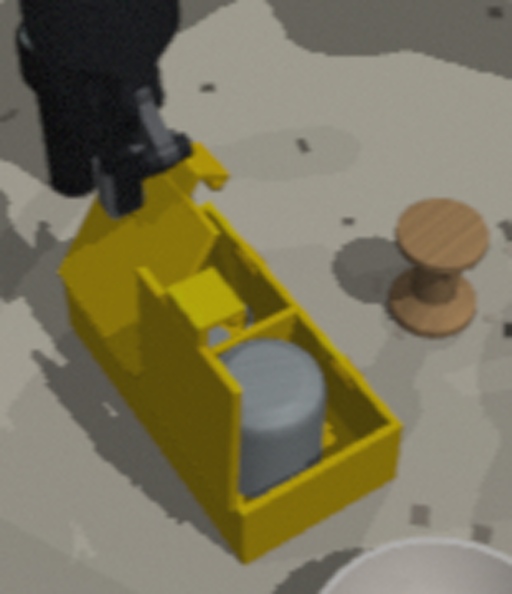

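The right lid is about 1.0 rad and follows the finger. The left lid and flask lid haven't moved, so I'll follow the arc.

Request:
servo_tool(
  motion=[
    {"linear": [-0.007, 0, -0.005], "twist": [0, 0, 0], "fingers": 1},
    {"linear": [-0.007, 0, -0.005], "twist": [0, 0, 0], "fingers": 1},
    {"linear": [-0.006, 0, -0.006], "twist": [0, 0, 0], "fingers": 1},
    {"linear": [-0.006, 0, -0.006], "twist": [0, 0, 0], "fingers": 1},
  ],
)

```text
time_s: 4.4
tool_pos: [0.5526, -0.0004, 0.1038]
eef_rot: [1.0, 0.002, 0.0, 0.0]
ft_force: [2.5, -0.1, 0.2]
finger_gap: -0.002
grasp_force: 0.7
```

Request:
servo_tool(
  motion=[
    {"linear": [-0.003, 0, -0.005], "twist": [0, 0, 0], "fingers": 1},
    {"linear": [-0.003, 0, -0.005], "twist": [0, 0, 0], "fingers": 1},
    {"linear": [-0.003, 0, -0.005], "twist": [0, 0, 0], "fingers": 1},
  ],
)

```text
time_s: 4.78
tool_pos: [0.5438, -0.0003, 0.089]
eef_rot: [1.0, 0.002, 0.0, -0.0]
ft_force: [0.9, -0.5, 1.3]
finger_gap: 0.001
grasp_force: 0.9
```

Request:
servo_tool(
  motion=[
    {"linear": [-0.002, 0, -0.005], "twist": [0, 0, 0], "fingers": 1},
    {"linear": [-0.002, 0, -0.005], "twist": [0, 0, 0], "fingers": 1},
    {"linear": [-0.001, 0, -0.004], "twist": [0, 0, 0], "fingers": 1},
    {"linear": [-0.001, 0, -0.003], "twist": [0, 0, 0], "fingers": 1},
  ],
)

```text
time_s: 5.28
tool_pos: [0.5382, -0.0004, 0.0722]
eef_rot: [1.0, 0.002, 0.0, 0.0]
ft_force: [1.3, -0.7, 1.3]
finger_gap: 0.002
grasp_force: 0.9
```

Request:
servo_tool(
  motion=[
    {"linear": [0, 0, -0.002], "twist": [0, 0, 0], "fingers": 1},
    {"linear": [0, 0, 0], "twist": [0, 0, 0], "fingers": 1},
  ],
)

```text
time_s: 5.52
tool_pos: [0.538, -0.0004, 0.0706]
eef_rot: [1.0, 0.002, -0.0, 0.0]
ft_force: [-0.0, -0.3, 5.6]
finger_gap: 0.001
grasp_force: 2.0
```

Request:
servo_tool(
  motion=[
    {"linear": [0, 0, -0.001], "twist": [0, 0, 0], "fingers": 1},
    {"linear": [0, 0, -0.001], "twist": [0, 0, 0], "fingers": 1},
    {"linear": [0, 0, 0], "twist": [0, 0, 0], "fingers": 1},
  ],
)

```text
time_s: 5.9
tool_pos: [0.5381, -0.0005, 0.0702]
eef_rot: [1.0, 0.002, -0.0, 0.0]
ft_force: [-6.6, 0.5, 16.7]
finger_gap: -0.002
grasp_force: 7.7
```

Request:
servo_tool(
  motion=[
    {"linear": [0, 0, -0.001], "twist": [0, 0, 0], "fingers": 1},
    {"linear": [0, 0, -0.001], "twist": [0, 0, 0], "fingers": 1},
    {"linear": [0, 0, 0], "twist": [0, 0, 0], "fingers": 1},
  ],
)

```text
time_s: 6.28
tool_pos: [0.5381, -0.0004, 0.0665]
eef_rot: [1.0, 0.002, 0.0, 0.0]
ft_force: [0.1, -0.5, 5.2]
finger_gap: -0.0
grasp_force: 2.0
```

Request:
servo_tool(
  motion=[
    {"linear": [0, 0, -0.001], "twist": [0, 0, 0], "fingers": 1},
    {"linear": [0, 0, 0], "twist": [0, 0, 0], "fingers": 1},
  ],
)

```text
time_s: 6.52
tool_pos: [0.538, -0.0004, 0.0654]
eef_rot: [1.0, 0.002, 0.0, -0.0]
ft_force: [0.3, -0.5, 3.6]
finger_gap: 0.003
grasp_force: 2.1
```

Request:
servo_tool(
  motion=[
    {"linear": [0, 0, -0.001], "twist": [0, 0, 0], "fingers": 1},
    {"linear": [0, 0, 0], "twist": [0, 0, 0], "fingers": 1},
  ],
)

```text
time_s: 6.78
tool_pos: [0.5374, -0.0002, 0.0636]
eef_rot: [1.0, 0.002, -0.001, -0.0]
ft_force: [-0.2, -0.3, -0.3]
finger_gap: 0.001
grasp_force: 0.1
```

Request:
servo_tool(
  motion=[
    {"linear": [0, 0, -0.001], "twist": [0, 0, 0], "fingers": 1},
    {"linear": [0, 0, 0], "twist": [0, 0, 0], "fingers": 1},
  ],
)

```text
time_s: 7.02
tool_pos: [0.5374, -0.0002, 0.0628]
eef_rot: [1.0, 0.002, -0.001, -0.0]
ft_force: [0.1, 0.3, 0.6]
finger_gap: 0.0
grasp_force: 0.0
```

Request:
servo_tool(
  motion=[
    {"linear": [0, 0, -0.001], "twist": [0, 0, 0], "fingers": 1},
    {"linear": [0, 0, 0], "twist": [0, 0, 0], "fingers": 1},
  ],
)

```text
time_s: 7.28
tool_pos: [0.5377, -0.0003, 0.0624]
eef_rot: [1.0, 0.002, -0.0, -0.0]
ft_force: [-1.6, 0.0, 3.7]
finger_gap: -0.001
grasp_force: 1.7
```

Request:
servo_tool(
  motion=[
    {"linear": [0, 0, -0.001], "twist": [0, 0, 0], "fingers": 1},
    {"linear": [0, 0, 0], "twist": [0, 0, 0], "fingers": 1},
  ],
)

```text
time_s: 7.52
tool_pos: [0.5378, -0.0004, 0.0622]
eef_rot: [1.0, 0.002, -0.0, 0.0]
ft_force: [-5.8, 0.6, 9.9]
finger_gap: -0.001
grasp_force: 5.0
```

Request:
servo_tool(
  motion=[
    {"linear": [0, 0, -0.001], "twist": [0, 0, 0], "fingers": 1},
    {"linear": [0, 0, 0], "twist": [0, 0, 0], "fingers": 1},
  ],
)

```text
time_s: 7.78
tool_pos: [0.5378, -0.0004, 0.062]
eef_rot: [1.0, 0.002, -0.001, 0.0]
ft_force: [-7.9, 1.1, 15.0]
finger_gap: 0.001
grasp_force: 7.9
```

Request:
servo_tool(
  motion=[
    {"linear": [0, 0, 0.01], "twist": [0, 0, 0], "fingers": 1},
    {"linear": [0, 0, 0.03], "twist": [0, 0, 0], "fingers": 1},
    {"linear": [0, 0, 0.04], "twist": [0, 0, 0], "fingers": 1},
    {"linear": [0, 0, 0.04], "twist": [0, 0, 0], "fingers": 1},
    {"linear": [0, 0, 0.04], "twist": [0, 0, 0], "fingers": 1},
    {"linear": [-0.03, -0.05, 0.01], "twist": [0, 0, 0], "fingers": 1},
    {"linear": [-0.03, -0.05, 0.01], "twist": [0, 0, 0], "fingers": 1},
    {"linear": [-0.03, -0.05, 0], "twist": [0, 0, 0], "fingers": 1},
  ],
)

```text
time_s: 8.78
tool_pos: [0.4475, -0.1519, 0.2414]
eef_rot: [1.0, 0.002, 0.001, 0.001]
ft_force: [0.6, -0.7, 0.3]
finger_gap: -0.001
grasp_force: 0.0
```

Request:
servo_tool(
  motion=[
    {"linear": [-0.03, -0.05, 0], "twist": [0, 0, 0], "fingers": 1},
    {"linear": [-0.02, -0.05, 0], "twist": [0, 0, 0], "fingers": 1},
    {"linear": [0, -0.05, 0], "twist": [0, 0, 0], "fingers": 1},
    {"linear": [0, 0, 0], "twist": [0, 0, 0], "fingers": 1},
  ],
)

```text
time_s: 9.28
tool_pos: [0.3972, -0.3031, 0.2402]
eef_rot: [1.0, -0.0, 0.0, 0.0]
ft_force: [-0.2, -0.2, -0.5]
finger_gap: -0.003
grasp_force: 0.0
```

Run:
```python
from h import *
snap('scene','pics/s2.png'); snap('top','pics/t2.png')
a=cv2.imread('pics/s2.png')[135:285,235:370]; b=cv2.imread('pics/t2.png')[135:225,260:390]
a=cv2.resize(a,(360,400),interpolation=2); b=cv2.resize(b,(440,305),interpolation=2)
o=np.zeros((400,800,3),np.uint8); o[:,:360]=a; o[:305,360:]=b; cv2.imwrite('pics/end.png',o); print(get_obs()['tool_pos'],get_obs()['ft_force'])
```

```text
[ 0.3977952  -0.30014647  0.24005105] [-0.80953254  0.2933455   0.24377896]
```

View pics/end.png

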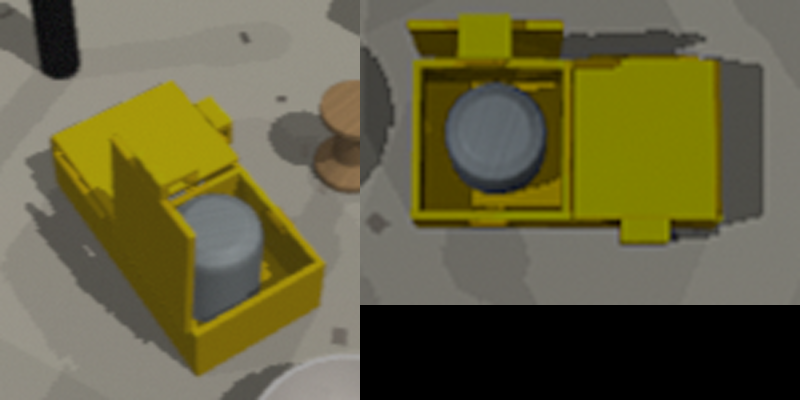

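Run:
```python
from h import *
a=cv2.imread('pics/s2.png')[155:225,250:330]; cv2.imwrite('pics/s2c.png',cv2.resize(a,None,fx=8,fy=8,interpolation=2))
x,y,A=.554,.0634,.0136; c,n=np.cos(A),np.sin(A)
for h in(.0524,.056):
  for q in(0,.04):
    o=[]
    for d,Y,t in((.104,-.004,.006),(.104,-.096,.006),(0,-.096,.006),(.104,-.004,0)):
      X=.052-d*np.cos(q)+t*np.sin(q); Z=h+d*np.sin(q)+t*np.cos(q); p=pix('pics/s2.png',(x+c*X-n*Y,y+n*X+c*Y,Z)); o.append(((p[0]-250)*8,(p[1]-155)*8))
    print(h,q,np.round(o).tolist())
  print('rim divider front',h,(np.array(pix('pics/s2.png',(x-c*.052,y-n*.052,h)))-[250,155])*8)
```

```text
0.0524 0 [[596.0, 312.0], [392.0, 77.0], [29.0, 249.0], [595.0, 328.0]]
0.0524 0.04 [[595.0, 301.0], [390.0, 66.0], [28.0, 249.0], [595.0, 317.0]]
rim divider front 0.0524 [604.75198591 338.3365928 ]
0.056 0 [[596.0, 302.0], [391.0, 67.0], [27.0, 239.0], [596.0, 318.0]]
0.056 0.04 [[595.0, 292.0], [390.0, 57.0], [27.0, 240.0], [596.0, 307.0]]
rim divider front 0.056 [605.09575212 328.92840177]
```

View pics/s2c.png

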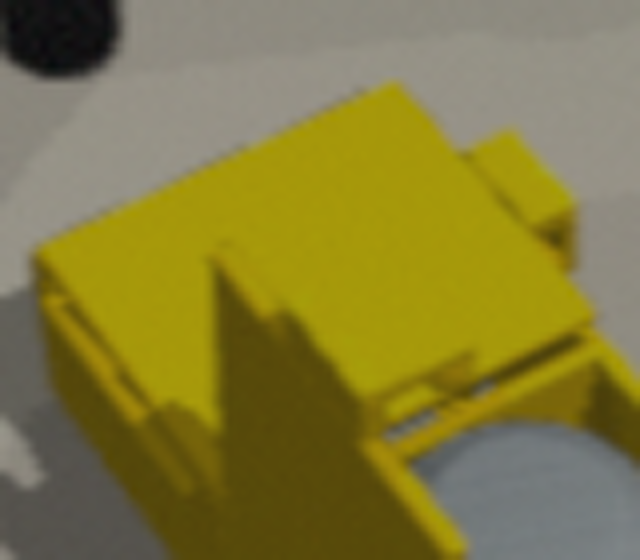

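The shut lid's corners at (594,313), (395,80) and (33,248) match the zero-angle prediction to within half a pixel. So it is fully shut and holding by itself, and the left lid and flask lid haven't moved.

```bash
python3 -c "
from h import *
print(sign_off())"
```

```text
the job is handed in; nothing more can be done
None
```

The right lid over the keys is clicked shut and holding by itself. The left lid is still open with the flask lid standing in its bay; bowl, spool and torch were not touched. The highest force I read was about 18 N. The job is handed in, but no verdict came back.

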